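# Flip the status flag of the measured V block

### The job

The V block standing on the status rail has been measured: push the flip flag directly behind it right over its hinge rod with the fingertips, so that it lies flat on the far side and shows its ring-marked face. Nothing is to be picked up; leave the other two flags, the workpieces and the loose parts around as they are.

Things in the scene. Friction and masses are not known exactly. Their poses are not given: they have to be found in the camera images.
- flag_rail: fixed status rail: grey base 240 mm (own y) x 185 mm (own x, -130 to +55), 8 mm thick; three bays at its near edge, a workpiece in each; behind them a hinge rod along y, 70 mm above the granite, between end cheeks at y +-115, with three like flip flags 80 mm apart. Origin on the granite below the rod's middle; x points away from the robot, y left along the rod; turned at most 0.28 rad
- flag_left (a joint): angle of the left flag (seen from the robot) on the rod, rad: 0 = flat on the robot's side, bar-marked face up; 1.57 = upright; 3.14 (stop) = flat on the far side, ring-marked face up. Starts at 0 to 0.3. Stiff hinge (0.04 N m; flag 60 g): it stays where it is left. Pushing the tab away from the robot raises the flag
- flag_left_pivot (a point): point on the rod's axis at the middle of the left flag, 70 mm above the granite; fixed to the rail. Two thin rest bars run parallel to the rod, 47 mm before and behind it, tops 2.5 mm below its axis (flat flags lie on them)
- flag_left_end (a point): middle of the free edge of the left flag's plate, moves with it. Plate: bare aluminium, 36 mm wide along the rod, 4 mm thick, reaching 65 mm from the rod's axis
- flag_left_tab (a point): middle of the free edge of the left flag's push tab, moves with it. The tab stands square to the plate at the rod: 30 mm wide, 4 mm thick, reaching 42 mm from the rod's axis; straight up with the flag at 0, pointing away from the robot at 1.57, straight down at 3.14
- bay_left (a point): middle of the left bay on the top of the base plate (8 mm above the granite), 97 mm in front of the left flag's pivot
- flag_middle (a joint): angle of the middle flag (seen from the robot) on the rod, rad: 0 = flat on the robot's side, bar-marked face up; 1.57 = upright; 3.14 (stop) = flat on the far side, ring-marked face up. Starts at 0 to 0.3. Stiff hinge (0.04 N m; flag 60 g): it stays where it is left. Pushing the tab away from the robot raises the flag
- flag_middle_pivot (a point): point on the rod's axis at the middle of the middle flag, 70 mm above the granite; fixed to the rail. Two thin rest bars run parallel to the rod, 47 mm before and behind it, tops 2.5 mm below its axis (flat flags lie on them)
- flag_middle_end (a point): middle of the free edge of the middle flag's plate, moves with it. Plate: bare aluminium, 36 mm wide along the rod, 4 mm thick, reaching 65 mm from the rod's axis
- flag_middle_tab (a point): middle of the free edge of the middle flag's push tab, moves with it. The tab stands square to the plate at the rod: 30 mm wide, 4 mm thick, reaching 42 mm from the rod's axis; straight up with the flag at 0, pointing away from the robot at 1.57, straight down at 3.14
- bay_middle (a point): middle of the middle bay on the top of the base plate (8 mm above the granite), 97 mm in front of the middle flag's pivot
- flag_right (a joint): angle of the right flag (seen from the robot) on the rod, rad: 0 = flat on the robot's side, bar-marked face up; 1.57 = upright; 3.14 (stop) = flat on the far side, ring-marked face up. Starts at 0 to 0.3. Stiff hinge (0.04 N m; flag 60 g): it stays where it is left. Pushing the tab away from the robot raises the flag
- flag_right_pivot (a point): point on the rod's axis at the middle of the right flag, 70 mm above the granite; fixed to the rail. Two thin rest bars run parallel to the rod, 47 mm before and behind it, tops 2.5 mm below its axis (flat flags lie on them)
- flag_right_end (a point): middle of the free edge of the right flag's plate, moves with it. Plate: bare aluminium, 36 mm wide along the rod, 4 mm thick, reaching 65 mm from the rod's axis
- flag_right_tab (a point): middle of the free edge of the right flag's push tab, moves with it. The tab stands square to the plate at the rod: 30 mm wide, 4 mm thick, reaching 42 mm from the rod's axis; straight up with the flag at 0, pointing away from the robot at 1.57, straight down at 3.14
- bay_right (a point): middle of the right bay on the top of the base plate (8 mm above the granite), 97 mm in front of the right flag's pivot
- v_block_mid (a point): centre of the V block: steel block 45 x 44 x 35 mm with a wide V groove in its top; loose, stands in one of the bays (which one varies), within 6 mm of its middle
- milled_block_mid (a point): centre of the milled block: plain aluminium block 50 x 16 x 40 mm, loose, stands in another bay
- flat_flange_mid (a point): centre of the flat flange: round steel flange with a bore, 32 mm across, 8 mm high, loose, stands in the third bay
- gauge_block_mid (a point): centre of a loose steel gauge block, 35 x 9 x 20 mm, on the granite beyond the left end of the rail; a bystander
- brass_standoff_mid (a point): centre of a loose brass hexagon stand-off lying down, 38 mm long, 8 mm thick, on the granite behind the rail; a bystander
Things that resemble listed ones, but are neither listed nor needed, are in the scene too. What is shaped like the part that bears milled_block_mid but orange, pink or turquoise is not meant.

How it is judged:
By the outcome, as a careful person would: the job done as asked, in the order asked, and still so for the second after the job is handed in, with the robot touching nothing.
It also fails if it takes over 45 s, if anything falls off the work surface, if the arm or the gripper's body presses on something with over 40 N, if the wrist force passes 120 N, or if a joint passes its speed limit or range.

### The arm

A 6-joint arm with a two-finger parallel gripper is mounted at the origin on a cart in front of the work surface, level with it; the furniture and walls round the work are solid. World frame = base frame: x ahead of the robot, y to its left, z up, the work surface at z = 0. Lengths are in m, angles in rad, forces in N, time in s.
With the tool pointing down it reaches from about 0.35 to 0.85 m from the base axis. Payload 8.1 kg.
Tool frame: the origin (TCP) lies where the fingers leave the gripper's body, on its centre line; the fingertips stand 73 mm ahead of it and the grasp point (between the pads) lies 54 mm ahead of it (bot.tip_extent is the distance from the TCP to the fingertips, in m); z points along the fingers, y is the line along which they close (so a half turn about z gives the same grasp; the last joint's range is limited). The gripper opens to 85 mm and grips with 20 to 120 N. Pads are 22 mm wide; open, the fingers measure 114 mm over their backs; the gripper's body (76 mm by 85 mm) begins 54 mm behind the grasp point. The pads swing forward as they close: fully open they stand 13 mm farther back than shut.
Start: joints at [1.169, 0.13, 1.488, -0, 1.523, -0.085], TCP at [0.187, 0.57, 0.304] pointing down, gripper open.
Joint ranges: [-2.96, 2.96], [-0.89, 2.26], [0.02, 2.5], [-1.34, 4.48], [0, 2.73], [-2.66, 2.66]. Speed limits (rad/s): [2.39, 2.39, 2.79, 3.14, 3.14, 3.14].

### API

Orientations are given as a unit quaternion [x, y, z, w].
In Python, from station import bot, cams gives the robot as it stands. The module is installed in compiled form; this text tells all that it offers.
- The arm moves only by the shell command python3 -m creep 'ROWS' [FORCE]. ROWS is JSON, a list that holds one entry, the list of rows, each a list of 7 numbers: the opening, from 0 (shut) to 1 (fully open), then the shift along the world's x, y, z scaled (see below), then the turn, a rotation vector about the world's x, y, z scaled (see below). A call has 1 to 20 rows; each row is the pose to reach, as a shift and turn from the pose commanded when the call began; what a row does not reach only later rows make up. The controller multiplies each number of a shift by 100 mm and each number of a turn by pi/4 rad. A row lasts 1/8 s, in which the tool goes at most 62.5 mm and 10.7 degrees, less where a joint would pass 70% of its speed; a pose out of reach is approached as far as the arm can. A call with a number of a shift or a turn outside -1 to 1 is refused whole. A call with a gripper value outside its range is refused whole. The fingers move at their own pace and stop on an object; FORCE is the grip in N (left out, the last holds). Time passes only in rows, so rows that repeat a pose let the fingers close. It gives the time, the measured TCP pose, the force, the opening and the grip force at its end, in the units of the state.
- bot.state(): the state, without advancing time (a new reading comes with each control period).
- cams.get_image(name): name is "scene" or "top" or "wrist"; returns the picture (480x640x3 uint8, red, green, blue); there is no depth.
- cams.camera_info(name): a dict with "vertical_fov" (degrees; the focal length in pixels is half the picture's height over the tangent of half this angle, whatever the lens; pixels are square), "cx", "cy" (the principal point, pixels), "k1" (the pictures are not rectified: a ray, as slopes to the right and down, at radius r is drawn at 1 + k1 r^2 times it, then the intrinsics apply), "R" (3x3) and "t" (3): a world point X has camera coordinates R X + t; the wrist camera has in their place "mount" (4x4, takes a point from camera to tool coordinates, whose origin is the TCP and whose axes are the flange's). Camera axes: x right, y down, z forward; pixel columns grow to the right and rows downward; lengths in m; the calibration is good to about 2 mm. A picture is of the moment at which its call begins: read the wrist's pose just before it. camera_info takes no time and is no camera call.
- bot.sign_off(): hands the job in; it is judged then, once.
Trained networks look in the newest picture that a camera, given by its name, has taken for a name from the list of things; names that differ only in an ending like _2 or _b are one class to them, and where a whole thing is asked for, a point or a joint stands for the part that bears it (a point fixed in the world has none). Each returns a list of dicts, best first, with "conf" (0 to 1); they miss things now and then, are a little off and sometimes report something else, mostly with a low value. They report only what shows in the picture. A call takes as long as a camera call. They do not tell look-alikes from the thing itself.
- cams.boxes_of(camera, thing): "position" ([x, y, z] in m, in world coordinates, good to about 4 mm: the middle of the surface that is visible of it).
- cams.regions_of(camera, thing): "pixels" (480x640 bool, what is visible of it).
- cams.spot_point(camera, thing): "position" ([x, y, z] in m, in world coordinates, good to about 4 mm: a listed point, or the origin of a listed thing).
The state is a dict: "time_s": time; "joint_pos": joint angles; "qvel": joint speeds; "tau": joint torques, N m; "tool_pos": TCP position; "tool_rot": TCP orientation; "force": force on the tool from outside, world axes, zero at the start; "ft_torque": the same for the moment, N m; "grip_width": finger opening in m; "grasp_force": force on a finger pad.
Only numpy, scipy, OpenCV 4.12 (cv2) and the standard library are available. Lean on these libraries where they do the work, as an engineer would, in place of code of your own. Each camera call takes 0.05 s, during which the arm holds its last target. There are 200 camera calls.

## Working session

There is one attempt and no reset: what is moved stays moved. The work goes in short steps, Python scripts to look and compute and a shell command to move; the robot and the scene stay as the last step left them, time stands still between calls to the robot, and variables do not carry over. Pictures are saved under pics/ and viewed, at most 10 in all, crops included, and the job is handed in when it is done.

```bash
mkdir -p pics; python3 - <<'E'
from station import bot,cams
import cv2,numpy as np
for c in("scene","top"):
    cv2.imwrite(f"pics/{c}0.png",cams.get_image(c)[:,:,::-1])
    for n in["v_block_mid","milled_block_mid","flat_flange_mid"]+[f"flag_{s}_{p}" for s in("left","middle","right") for p in("pivot","end","tab")]:
        print(c,n,[(np.round(d["position"],3).tolist(),round(d["conf"],2)) for d in cams.spot_point(c,n)[:3]])
print(bot.state())
E
```

```text
scene v_block_mid [([0.497, 0.198, 0.031], 0.68), ([0.684, 0.145, 0.002], 0.5)]
scene milled_block_mid [([0.452, -0.066, 0.022], 0.8), ([0.541, -0.077, 0.023], 0.64), ([0.492, 0.034, 0.028], 0.62)]
scene flat_flange_mid [([0.496, 0.11, 0.012], 0.5), ([0.59, 0.114, 0.0], 0.17)]
scene flag_left_pivot [([0.59, 0.194, 0.073], 0.78)]
scene flag_left_end [([0.534, 0.19, 0.086], 0.68)]
scene flag_left_tab []
scene flag_middle_pivot [([0.593, 0.115, 0.067], 0.91)]
scene flag_middle_end [([0.526, 0.117, 0.082], 0.89)]
scene flag_middle_tab [([0.596, 0.114, 0.107], 0.59)]
scene flag_right_pivot [([0.591, 0.03, 0.069], 0.62)]
scene flag_right_end [([0.52, 0.031, 0.07], 0.71)]
scene flag_right_tab [([0.592, 0.036, 0.117], 0.79), ([0.493, 0.037, 0.025], 0.41)]
top v_block_mid [([0.497, 0.191, 0.028], 0.55)]
top milled_block_mid [([0.497, 0.039, 0.03], 0.85), ([0.453, -0.068, 0.02], 0.66), ([0.538, -0.076, 0.021], 0.58)]
top flat_flange_mid [([0.497, 0.109, 0.014], 0.72), ([0.594, 0.193, 0.073], 0.37)]
top flag_left_pivot [([0.594, 0.193, 0.069], 0.67)]
top flag_left_end [([0.533, 0.193, 0.09], 0.
[... 377 characters left out ...]
0.081], 0.34)]
{'time_s': 1.3, 'joint_pos': array([ 1.16862322e+00,  1.30355010e-01,  1.48821821e+00,  1.21432514e-06,
        1.52299079e+00, -8.53962366e-02]), 'qvel': array([ 0.0003746 ,  0.00119216, -0.0002216 ,  0.00056027, -0.00107425,
       -0.0006174 ]), 'tau': array([-9.48802190e-04, -5.69316244e+01, -5.00860405e+01, -3.49230720e-05,
        1.16068393e-03,  3.39014184e-05]), 'tool_pos': array([0.18688008, 0.57015568, 0.3039091 ]), 'tool_rot': array([1.57727048e-01, 9.87482748e-01, 1.40459100e-05, 2.86871577e-06]), 'force': array([-0.39449937, -0.70800623, -0.62499316]), 'ft_torque': array([0.03217255, 0.04914782, 0.00410928]), 'grasp_force': 0.0, 'grip_width': 0.08524516210876484}
```

```bash
ls pics
```

```text
scene0.png
top0.png
```

View pics/scene0.png

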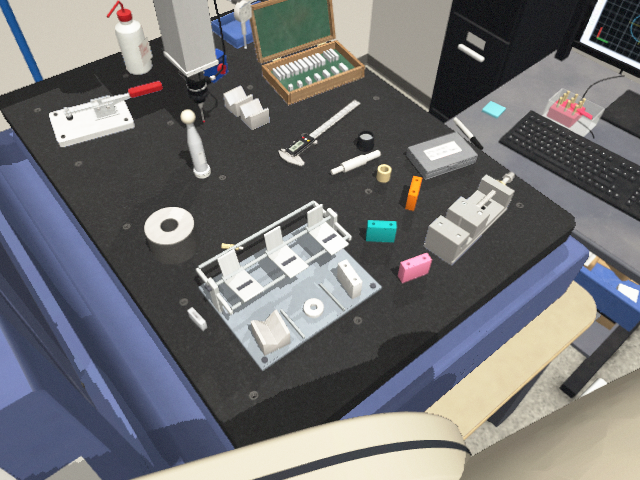

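View pics/top0.png

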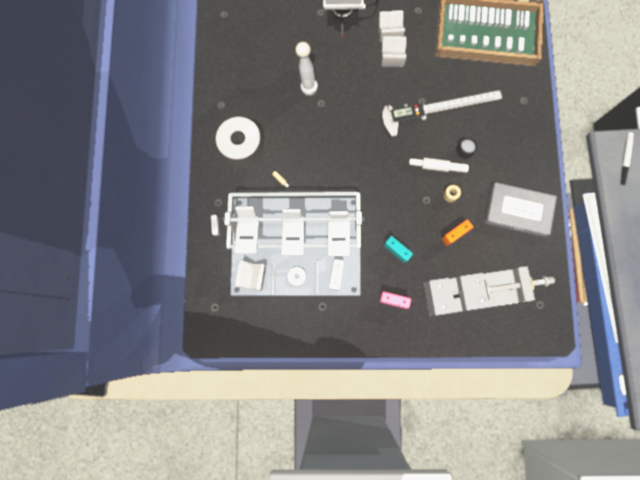

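The V block (scene ≈(270,330), top ≈(250,275)) stands in the left bay. The flange (313,308) is in the middle bay and the milled block (348,278) in the right one. Candidates for the V block are this one and the stepped pair at the back (scene 245,105), which is not on the rail. Candidates for the flag are left (240,275), middle (287,260) and right (325,235). I choose the left flag and check it in a crop.

```bash
python3 - <<'E'
from station import bot,cams
import cv2
a=cv2.imread("pics/scene0.png")[190:370,180:390];b=cv2.imread("pics/top0.png")[180:305,205:370]
a=cv2.resize(a,(490,420),interpolation=3);b=cv2.resize(b,(300,420*300//490+100),interpolation=3)
b=cv2.copyMakeBorder(b,0,420-b.shape[0],0,0,0)
cv2.imwrite("pics/crop.png",cv2.hconcat([a,b]));print(bot.tip_extent)
E
```

```text
0.0726
```

View pics/crop.png

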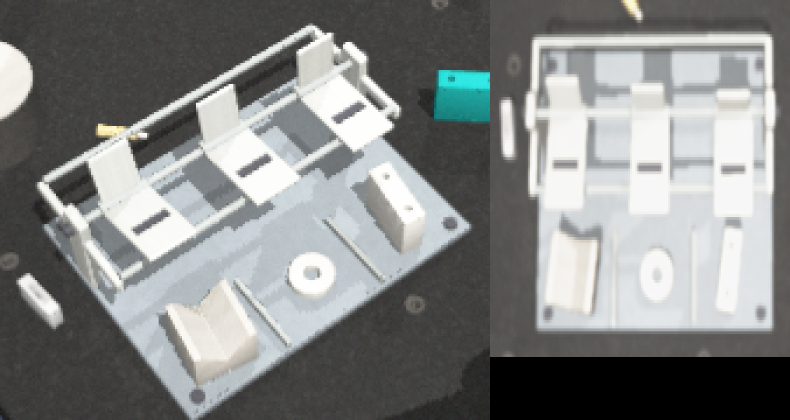

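```bash
python3 -m creep '[[[0,0.3,-0.3,0,0,0,0.2],[0,0.6,-0.6,0,0,0,0.4],[0,0.95,-0.95,0,0,0,0.4],[0,0.95,-0.95,0,0,0,0.4],[0,0.95,-0.95,0,0,0,0.4]]]' 30
```

```text
time_s: 1.92
tool_pos: [0.2818, 0.4753, 0.3041]
tool_rot: [0.002, 1.0, 0.0, -0.0]
force: [1.1, 0.5, 0.5]
grip_width: -0.0
grasp_force: 0.0
```

The crop shows the V block in the left bay at about (210,330), with the left flag (150,215) directly behind it and its tab at (112,170). The bars on the flags face up.

```bash
python3 -m creep '[[[0,0.4,-0.4,0,0,0,0],[0,0.8,-0.8,0,0,0,0],[0,1,-1,0,0,0,0],[0,1,-1,0,0,0,0]]]'; python3 -m creep '[[[0,0.4,-0.4,0,0,0,0],[0,0.8,-0.8,0,0,0,0],[0,1,-1,0,0,0,0],[0,1,-1,0,0,0,0]]]';  python3 -m creep '[[[0,0.4,-0.4,0,0,0,0],[0,0.88,-0.8,0,0,0,0],[0,0.88,-0.8,-0.5,0,0,0],[0,0.88,-0.8,-0.9,0,0,0],[0,0.88,-0.8,-0.9,0,0,0]]]'
python3 - <<'E'
from station import bot,cams
import cv2,numpy as np
cv2.imwrite("pics/w1.png",cams.get_image("wrist")[:,:,::-1]);cams.get_image("scene")
for c in("wrist","scene"):
  for n in("pivot","end","tab"):
    print(c,n,[(np.round(d["position"],3).tolist(),round(d["conf"],2)) for d in cams.spot_point(c,f"flag_left_{n}")[:2]])
E
```

```text
time_s: 2.42
tool_pos: [0.3825, 0.3749, 0.3039]
tool_rot: [0.002, 1.0, 0.0, 0.0]
force: [-0.9, -0.0, 0.6]
grip_width: -0.0002
grasp_force: 0.0
time_s: 2.92
tool_pos: [0.4823, 0.2754, 0.3037]
tool_rot: [0.002, 1.0, 0.0, -0.0]
force: [-0.6, 0.9, -0.1]
grip_width: -0.0002
grasp_force: 0.0
time_s: 3.55
tool_pos: [0.5667, 0.1966, 0.2096]
tool_rot: [0.0, 1.0, -0.001, -0.004]
force: [-1.1, -0.4, 0.1]
grip_width: -0.0004
grasp_force: 0.0
wrist pivot [([0.592, 0.196, 0.07], 0.68)]
wrist end [([0.534, 0.19, 0.091], 0.93)]
wrist tab []
scene pivot [([0.591, 0.191, 0.072], 0.58)]
scene end [([0.533, 0.19, 0.089], 0.82), ([0.498, 0.192, 0.005], 0.48)]
scene tab [([0.608, 0.194, 0.112], 0.98), ([0.594, 0.036, 0.069], 0.64)]
```

View pics/w1.png

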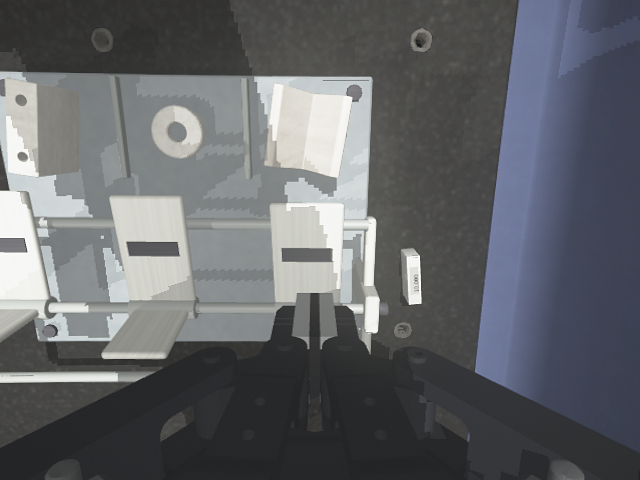

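The wrist picture shows the shut fingertips at (315,300), in line with the left flag and just robot-side of its tab; the V block is at (310,130). Now I lower and push the tab.

```bash
python3 -m creep '[[[0,0,0,-0.25,0,0,0],[0,0,0,-0.51,0,0,0],[0,0,0,-0.51,0,0,0],[0,0.1,0,-0.51,0,0,0],[0,0.2,0,-0.51,0,0,0],[0,0.3,0,-0.51,0,0,0],[0,0.38,0,-0.51,0,0,0],[0,0.43,0,-0.52,0,0,0],[0,0.43,0,-0.57,0,0,0],[0,0.43,0,-0.62,0,0,0],[0,0.43,0,-0.65,0,0,0],[0,0.43,0,-0.65,0,0,0]]]'
python3 - <<'E'
from station import bot,cams
import cv2,numpy as np
im=cams.get_image("scene")[:,:,::-1]
cv2.imwrite("pics/s2.png",cv2.resize(im[170:350,180:400],(770,600)[:2]))
for n in("end","tab"): print(n,[(np.round(d["position"],3).tolist(),round(d["conf"],2)) for d in cams.spot_point("scene",f"flag_left_{n}")[:2]])
E
```

```text
time_s: 5.45
tool_pos: [0.6124, 0.1951, 0.1483]
tool_rot: [0.001, 1.0, -0.0, -0.0]
force: [1.1, 0.5, -0.8]
grip_width: 0.0002
grasp_force: 0.0
end [([0.587, 0.19, 0.134], 0.71)]
tab [([0.635, 0.192, 0.077], 0.62)]
```

View pics/s2.png

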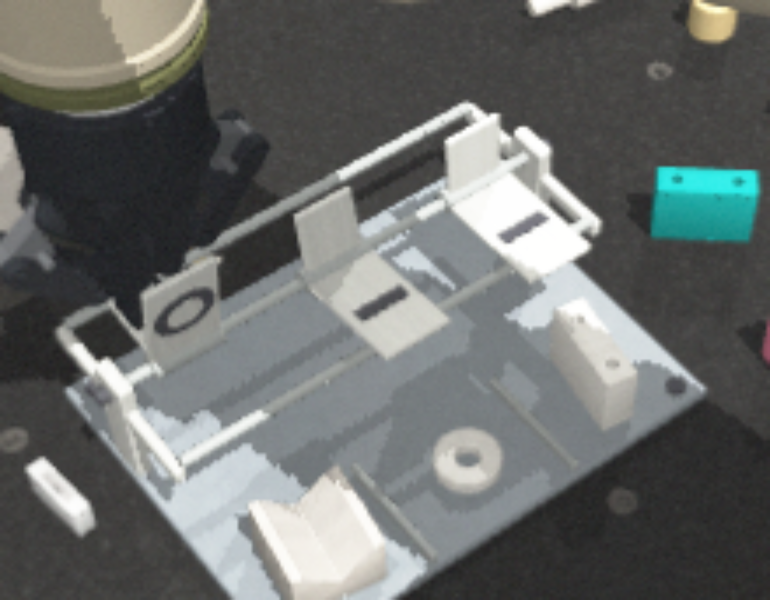

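The left flag now stands about upright with its ring face towards the robot (crop 180,310), and the other two flags are unmoved. Next I lift the fingers over the plate, come back on the robot's side and push it over.

```bash
python3 -m creep '[[[0,0,0,0.4,0,0,0],[0,0,0,0.85,0,0,0],[0,0,0,0.9,0,0,0],[0,-0.3,0,0.9,0,0,0],[0,-0.6,0,0.9,0,0,0],[0,-0.6,0,0.9,0,0,0],[0,-0.6,0,0.5,0,0,0],[0,-0.6,0,0.34,0,0,0],[0,-0.6,0,0.34,0,0,0]]]'
python3 -m creep '[[[0,0.15,0,0,0,0,0],[0,0.3,0,0,0,0,0],[0,0.45,0,0,0,0,0],[0,0.58,0,0,0,0,0],[0,0.68,0,-0.06,0,0,0],[0,0.76,0,-0.14,0,0,0],[0,0.78,0,-0.22,0,0,0],[0,0.79,0,-0.3,0,0,0],[0,0.79,0,-0.36,0,0,0],[0,0.79,0,-0.39,0,0,0],[0,0.79,0,-0.4,0,0,0],[0,0.79,0,-0.4,0,0,0]]]'
```

```text
time_s: 6.72
tool_pos: [0.5521, 0.1948, 0.181]
tool_rot: [0.001, 1.0, -0.001, -0.002]
force: [-1.3, -0.0, 0.0]
grip_width: 0.0004
grasp_force: 0.0
time_s: 8.22
tool_pos: [0.6315, 0.1952, 0.1444]
tool_rot: [0.001, 1.0, -0.0, -0.0]
force: [-7.4, -1.7, 12.1]
grip_width: -0.0001
grasp_force: 5.9
```

```bash
python3 -m creep '[[[0,0,0,0.4,0,0,0],[0,0,0,0.9,0,0,0],[0,-0.5,0,0.95,0,0,0],[0,-1,0,0.95,0,0,0],[0,-1,0,0.95,0,0,0]]]'
python3 - <<'E'
from station import bot,cams
import cv2,numpy as np
im=cams.get_image("scene")[:,:,::-1];cams.get_image("top")
cv2.imwrite("pics/s3.png",cv2.resize(im[170:350,180:400],(770,600)))
for c in("scene","top"):
  for n in("end","tab"): print(c,n,[(np.round(d["position"],3).tolist(),round(d["conf"],2)) for d in cams.spot_point(c,f"flag_left_{n}")[:2]])
E
```

```text
time_s: 8.85
tool_pos: [0.5277, 0.1951, 0.2362]
tool_rot: [0.001, 1.0, -0.0, -0.002]
force: [1.0, -0.6, 0.1]
grip_width: -0.0001
grasp_force: 0.0
scene end [([0.659, 0.19, 0.068], 0.98)]
scene tab [([0.594, 0.034, 0.071], 0.63)]
top end [([0.658, 0.191, 0.068], 0.79)]
top tab [([0.595, 0.19, 0.027], 0.91)]
```

View pics/s3.png

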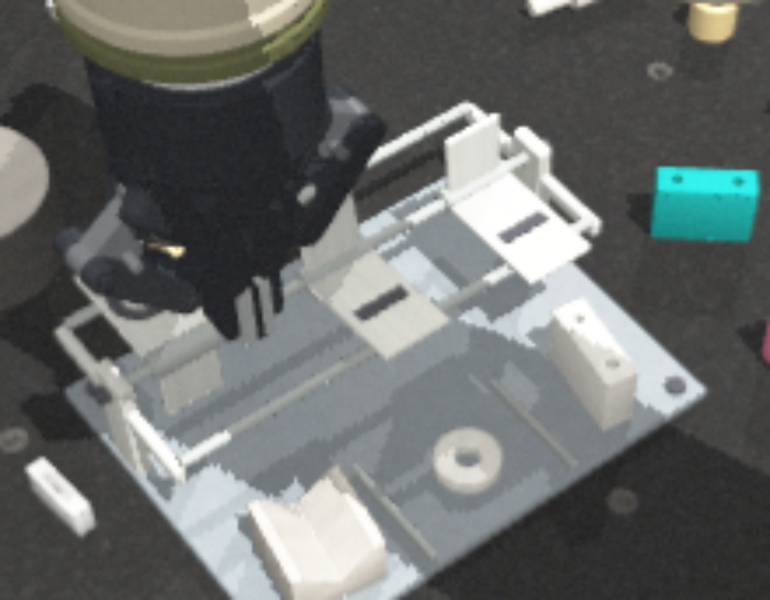

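The left flag lies flat on the far side: its end is at z ≈ 0.068 and its tab hangs straight down (crop 190,385). The other flags and parts are unchanged and the gripper is clear.

```bash
python3 -c "
from station import bot
print(bot.sign_off())"
```

```text
the job is handed in; nothing more can be done
None
```

The V block was in the left bay, so I pushed the left flag over: it lies flat on the far side with its ring-marked face up, the other flags and parts look unmoved, and the job is handed in.

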